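# Spin the sample carousel and brake it on the yellow field

## Robot

A 7-joint arm with a two-finger parallel gripper is mounted at the origin on the work surface. World frame = base frame: x ahead of the robot, y to its left, z up, the work surface at z = 0. Lengths are in mm, angles in rad, forces in N, time in s.
With the tool pointing down it reaches from about 425 to 875 mm from the base axis. Payload 9.9 kg.
Tool frame: the origin (TCP) lies on the front face of the gripper's body, between the roots of the fingers; the fingertips stand 73 mm ahead of it and the grasp point (between the pads) lies 54 mm ahead of it; x points along the fingers, y is the direction in which the jaws open and shut, and the axes are right-handed (so a half turn about x gives the same grasp; the last joint's range is limited). The gripper opens to 85 mm and grips with 20 to 120 N. Pads are 22 mm wide; open, the fingers measure 114 mm over their backs; the gripper's body (76 mm by 85 mm) begins 54 mm behind the grasp point. The pads swing forward as they close: fully open they stand 13 mm farther back than shut.
Start: joints at [1.069, 0.576, 0.025, 1.437, -0.015, 1.129, -0.057], TCP at [273.887, -616.942, 303.889] pointing down, gripper open.
Joint ranges: [-2.76, 2.76], [-0.34, 2.15], [-1.52, 1.57], [0.19, 2.46], [-1.09, 4.23], [0.17, 1.99], [-2.82, 2.82]. Speed limits (rad/s): [2.22, 2.22, 3.01, 3.01, 3.14, 3.14, 3.14].

## Interface

Orientations are given as a 3x3 rotation matrix whose columns are the frame's x, y, z axes.
In Python, from station import env gives the robot as it stands.
- The arm moves only by the tool play_rows, never from a script. Its argument "increments" is a list of rows, each a list of 7 numbers: the shift along the tool's x, y, z in cm, then the turn, a rotation vector about the tool's x, y, z in rad, then the closure, from 0 (fully open) to 1 (shut). In form: [[dx, dy, dz, wx, wy, wz, grip], ...]. A call has exactly 5 rows; each row shifts and turns the pose as measured when the row begins, along the tool's axes as they then stand; what a row does not reach is not made up. A row lasts 1/12 s, in which the tool goes at most 41.7 mm and 7.16 degrees, less where a joint would pass 70% of its speed; a pose out of reach is approached as far as the arm can. A call is refused whole if a number of a shift passes 4.17 or a number of a turn 0.125, either way. A call with a gripper value outside its range is refused whole. The fingers move at their own pace and stop on an object; the grip force is fixed at half the most. Time passes only in rows, so rows that do not move let the fingers close, or fill a call up. It gives the time, the measured TCP pose, the force and the opening at its end, in the units of the state.
- env.get_state(): the state, without advancing time (a new reading comes with each control period).
- env.capture(name): name is "scene" or "top" or "wrist"; returns a dict with "img" (420x560x3 uint8, red, green, blue), "fovy" (degrees; the focal length in pixels is half the picture's height over the tangent of half this angle, whatever the lens; pixels are square), "cx", "cy" (the principal point, pixels), "pose" (4x4, takes a point from camera to world coordinates); the wrist camera has in their place "mount" (4x4, takes a point from camera to tool coordinates, whose origin is the TCP and whose axes are the tool frame's). Camera axes: x right, y up, looking along -z (the intrinsics and any distortion apply to the point x, -y, -z); pixel columns grow to the right and rows downward; lengths in mm; the calibration is good to about 2 mm. The wrist camera is an equidistant fisheye: a pixel r from the principal point sees the ray r / f radians off the axis. A picture is of the moment at which its call begins: read the wrist's pose just before it. There is no depth.
- env.finish_job(): hands the job in, once; it reports no verdict.
The state is a dict: "time_s": time; "qpos": joint angles; "dq": joint speeds; "tau": joint torques, N m; "ee_pos": TCP position; "orientation": TCP orientation; "contact_force": force on the tool from outside, world axes, zero at the start; "wrist_torque": the same for the moment, N m; "opening": finger opening in mm.
Only numpy, scipy, OpenCV 4.12 (cv2) and the standard library are available. Lean on these libraries where they do the work, as an engineer would, in place of code of your own. Each camera call takes 0.05 s, during which the arm holds its last target. There are 200 camera calls.

## Task

Flick the sample carousel with a fingertip so that it spins freely and briskly, anticlockwise seen from above, and let its yellow field go past the red pointer of the reader at least once with nothing touching the disc. Then, on a later pass, stop it in one go with a fingertip on the disc, so that the red pointer points into the yellow field: once it has gone past it must not come to rest anywhere else and be pushed into place. Finish with the fingertip still resting on the disc and holding it there, and leave the other things on the table where they are.

Things in the scene. Friction and masses are not known exactly. Their poses are not given: they have to be found in the camera images.
- stand: Fixed grey stand; its place and yaw differ each run. Origin on the turning axis, on the table; z up, x towards the reader. Round foot 150 mm wide, 26 high. On its +x side a grey reader block, 60 mm wide, 75 high, 160 to 205 mm from the axis; on its top a flat red arrowhead points inward (tip 143 mm from the axis, 78 mm above the table).
- carousel (a joint): Disc angle, rad, counting on over whole turns, growing anticlockwise from above. 0, 2 pi, 4 pi: middle of the yellow field at the pointer. Starts between -5.6 and -0.9. No stops; inertia about 0.008 kg m2; bearing drag slows it by only about 0.06 rad/s each second at 1.5 rad/s; a light touch on top stops it at once. Brisk: over 0.4 rad/s past the pointer; 1 to 2 is a good flick.
- disc: Blue disc, 260 mm wide, 12 thick, top 52 mm above the table. Origin on the axis, at its underside; x to the yellow field. Four white pots, 26 mm wide, tops 92 mm above the table, are screwed on 55 mm from the axis at 0 (yellow band), 90, 180, 270 degrees (grey bands): good to flick against. Hub 40 mm wide. Sprung: gives 2 mm at 7 N, 8 mm (its end) at 20 N. Outer band, 78 to 130 mm from the axis, flat and clear: brake there.
- mark (a point): Middle of the yellow field, on the disc's top, 125 mm from the turning axis; turns with the disc. The yellow field is 30 degrees of the outer band (15 to either side of this point) and also shows on the disc's edge.
- pointer (a point): Point of the stand at the height of the disc's top, 125 mm from the turning axis, straight inward of the red arrowhead; the mark lies on it when the joint is 0, 2 pi, ...
- jar: Bystander, loose: closed white jar, 60 mm wide, 75 mm tall. Origin under its middle.
- spoon: Bystander, loose: steel spoon, 170 mm long, lying flat. Origin under its middle.
- powerbank: Bystander, loose: black flat block (power bank), 90 x 60 x 18 mm. Origin under its middle.
- pen: Bystander, loose: green test pen with a black cap, 145 x 28 x 18 mm, lying flat. Origin under its middle.
- beaker: Bystander, loose: empty clear beaker, 90 mm wide, 120 mm tall. Origin under its middle.
- mug: Bystander, loose: white mug, 76 mm wide, 80 mm tall. Origin under its middle.

How it is judged (in metres and radians):
On the way:
1. the disc spins freely, faster than 0.4 rad/s anticlockwise, untouched for 0.5 s, after its yellow field has gone past the pointer (value of joint carousel above 0.6 rad and velocity of joint carousel above 0.4 rad/s and contact force between each of the arm, the fingers and disc below 0.05 N), for 0.5 s.
At the end, for the whole second after the job is handed in: The disc is at rest (under 0.05 rad/s) with the pointer inside the yellow field (mark within 33 mm, or 15 degrees, of the pointer), on the second pass or a later one, and a fingertip still presses on the disc with more than 0.3 N, as it keeps doing for the last second (horizontal distance between mark and pointer below 0.033 m and velocity of joint carousel between -0.05 and 0.05 rad/s and contact force between the fingers and disc above 0.3 N and value of joint carousel above 5 rad); the arm keeps its last pose, push and grip.
It fails at once if after its yellow field has gone past the pointer, the disc comes to rest (under 0.05 rad/s) with the pointer outside the yellow field (value of joint carousel above 0.6 rad and velocity of joint carousel between -0.05 and 0.05 rad/s and horizontal distance between mark and pointer above 0.034 m).
It fails at once if a bystander is moved by more than 20 mm, lifted or knocked over (distance of any of jar, spoon, powerbank, pen, beaker, mug from where it was at the start of the episode above 0.02 m or angle between any of jar, spoon, powerbank, pen, beaker, mug's own z axis and vertical above 0.3 rad).
It also fails if it takes over 48 s, if anything falls off the work surface, if the arm or the gripper's body presses on something with over 40 N, if the wrist force passes 120 N, or if a joint passes its speed limit or range.

## Working session

There is one attempt and no reset: what is moved stays moved. The work goes in short steps, Python scripts to look and compute and a tool call to move; the robot and the scene stay as the last step left them, time stands still between calls to the robot, and variables do not carry over. Pictures are saved under pics/ and viewed, about 8 in all and at most 12, crops included, and the job is handed in when it is done.

Besides the shell and the picture viewer there is one more tool, called after "Emit:" in YAML: its name, and indented under it one key for each argument. play_rows: Moves the arm, as the interface text tells. Its arguments: {"type":"object","properties":{"increments":{"type":"array","items":{"type":"array","items":{"type":"number"}}}},"required":["increments"]}

```bash
mkdir -p pics; python3 - <<'E'
from station import env
import cv2,numpy as np
s=env.get_state();print(s)
for n in("scene","top"):
    c=env.capture(n);print(n,c["fovy"],c["cx"],c["cy"],np.round(c["pose"],3).tolist())
    cv2.imwrite(f"pics/{n}0.png",c["img"][:,:,::-1])
    np.save(f"pics/{n}0.npy",c["img"])
E
ls
```

```text
{'time_s': 0.0, 'qpos': array([ 1.06922194,  0.57650009,  0.02482223,  1.43793964, -0.0150096 ,
        1.12900281, -0.05650885]), 'dq': array([-2.09209116e-04, -8.44559914e-04, -5.09861449e-04, -4.46984723e-05,
        1.35539516e-03, -7.59979306e-04,  5.39608770e-04]), 'tau': array([ 5.80832984e-04, -7.65758801e+01,  2.25074843e+00, -2.85968167e+01,
        1.53412193e-02,  1.27917543e-02, -1.65260514e-05]), 'ee_pos': array([ 273.74692417, -616.61608653,  303.05243313]), 'orientation': array([[-7.35636142e-04,  4.05762331e-01, -9.13978331e-01],
       [ 1.49461409e-03, -9.13977112e-01, -4.05762992e-01],
       [-9.99998612e-01, -1.66453881e-03,  6.58965005e-05]]), 'contact_force': array([0.15216249, 0.03867253, 0.62555782]), 'wrist_torque': array([ 0.0066233 ,  0.01545912, -0.00591342]), 'opening': 85.25392854686149}
scene 44.214272121620404 277.5570710955475 217.27681389210153 [[-0.736, -0.51, 0.445, 1170.061], [0.677, -0.57, 0.466, 666.838], [0.016, 0.644, 0.765, 1159.531], [0.0, 0.0, 0.0, 1.0]]
top 42.36845824402163 284.7161179488474 212.3544082667465 [[0.014, 0.979, -0.202, 271.631], [-1.0, 0.013, -0.005, -10.744], [-0.002, 0.202, 0.979, 1407.511], [0.0, 0.0, 0.0, 1.0]]
pics
```

View pics/top0.png

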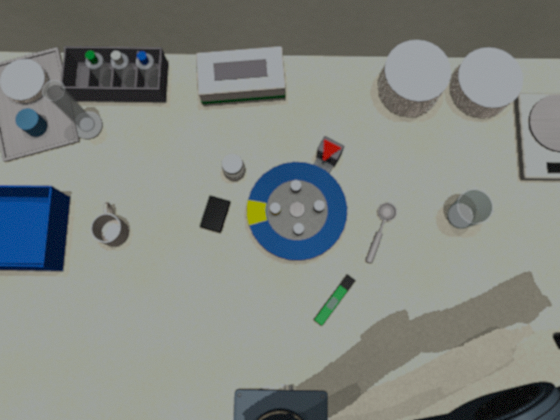

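View pics/scene0.png

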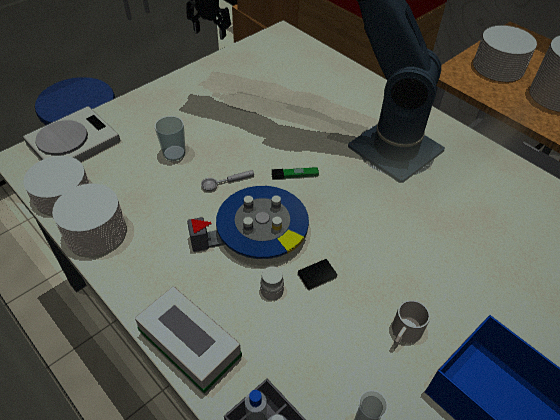

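```bash
cat > h.py <<'E'
import numpy as np,cv2
def ray(c,px,z):
    px=np.atleast_2d(np.asarray(px,float)); h=c["img"].shape[0]; f=h/2/np.tan(np.radians(c["fovy"])/2)
    d=np.c_[(px[:,0]-c["cx"])/f,-(px[:,1]-c["cy"])/f,-np.ones(len(px))]@c["pose"][:3,:3].T
    o=c["pose"][:3,3]; return (o+d*((z-o[2])/d[:,2])[:,None])[:,:2]
def mask(img,name):
    H=cv2.cvtColor(img,cv2.COLOR_RGB2HSV)
    lo,hi={"yellow":((22,120,70),(35,255,255)),"blue":((100,120,40),(125,255,255)),"red":((0,150,90),(8,255,255)),"green":((50,120,40),(75,255,255))}[name]
    return cv2.inRange(H,lo,hi)
def blobs(m,mn=30):
    n,l,s,c=cv2.connectedComponentsWithStats(m); return [(s[i,4],c[i],l==i) for i in range(1,n) if s[i,4]>=mn]
E
python3 - <<'E'
from h import *
from station import env
R={}
for n in("top","scene"):
    c=env.capture(n); img=c["img"]
    for k,z in(("red",78),("yellow",52)):
        for a,p,l in blobs(mask(img,k),20): print(n,k,a,p.round(1),ray(c,p,z).round(1))
    m=mask(img,"blue")|mask(img,"yellow")
    for a,p,l in blobs(m,1500):
        pts=np.argwhere(l)[:,::-1]; w=ray(c,cv2.convexHull(pts.astype(np.int32))[:,0],52)
        print(n,"blue",a,p.round(1),cv2.minEnclosingCircle(w.astype(np.float32)))
c=env.capture("top")
for nm,p,z in(("jar",(232,160),75),("pb",(215,214),18),("spoon",(381,230),5),("spoonhead",(387,211),5),("pen",(334,300),9),("pen end",(349,279),9),("reader",(330,150),75)): print(nm,ray(c,p,z).round())
E
```

```text
top red 202 [329.  149.3] [[ 713.1 -115.5]]
top yellow 387 [255.4 211.8] [[552.1  70.8]]
top blue 4156 [300.7 211.3] ((558.6563110351562, -34.98637008666992), 127.82432556152344)
top blue 5436 [ 32.2 227.3] ((505.4659423828125, 643.1367797851562), 138.56509399414062)
scene red 140 [198.9 224.5] [[ 715.6 -114.6]]
scene yellow 301 [290.1 239.5] [[553.3  72.8]]
scene blue 2257 [71.4 97.1] ((687.30859375, -863.1490478515625), 130.71707153320312)
scene blue 3168 [261.6 222.7] ((561.7633666992188, -31.4027099609375), 129.54104614257812)
scene blue 5240 [497.7 383.9] ((460.665771484375, 659.8065795898438), 144.5935516357422)
jar [[682. 133.]]
pb [[552. 179.]]
spoon [[ 517. -257.]]
spoonhead [[ 568. -274.]]
pen [[ 334. -133.]]
pen end [[ 388. -171.]]
reader [[ 712. -118.]]
```

Emit:
play_rows:
  increments:
    - [0,-1.3,-1.5,0,0,0,1]
    - [0,-2.6,-2.95,0,0,0,1]
    - [0,-2.6,-2.95,0,0,0,1]
    - [0,-2.6,-2.95,0,0,0,1]
    - [0,-2.6,-2.95,0,0,0,1]

```text
time_s: 0.67
ee_pos: [343.2, -459.0, 300.6]
orientation: [[-0.005, 0.392, -0.92], [-0.003, -0.92, -0.392], [-1.0, 0.001, 0.006]]
contact_force: [0.9, -0.9, 0.6]
opening: 25.2
```

Emit:
play_rows:
  increments:
    - [0,-2.6,-2.95,0,0,0,1]
    - [0,-2.6,-2.95,0,0,0,1]
    - [0,-2.6,-2.95,0,0,0,1]
    - [0,-2.6,-2.95,0,0,0,1]
    - [0,-2.6,-2.95,0,0,0,1]

```text
time_s: 1.08
ee_pos: [429.8, -272.8, 300.0]
orientation: [[-0.004, 0.39, -0.921], [-0.004, -0.921, -0.39], [-1.0, 0.002, 0.005]]
contact_force: [0.3, -0.5, 0.6]
opening: 0.1
```

Emit:
play_rows:
  increments:
    - [0,-2.6,-2.9,0,0,0,1]
    - [0.5,-2.6,-2.9,0,0,0,1]
    - [1.5,-2.4,-2.6,0,0,0,1]
    - [2,-2.2,-2.4,0,0,0,1]
    - [2,-2,-2.2,0,0,0,1]

```text
time_s: 1.5
ee_pos: [508.7, -103.3, 242.6]
orientation: [[0.007, 0.392, -0.92], [-0.005, -0.92, -0.392], [-1.0, 0.008, -0.005]]
contact_force: [0.4, -0.4, -0.0]
opening: 0.1
```

Emit:
play_rows:
  increments:
    - [2,-1,-1,0,0,0,1]
    - [2,-0.5,-0.5,0,0,0,1]
    - [1.0,0,0,0,0,0,1]
    - [0,0,0,0,0,0,1]
    - [0,0,0,0,0,0,1]

```text
time_s: 1.92
ee_pos: [519.4, -72.0, 187.2]
orientation: [[0.005, 0.405, -0.914], [-0.001, -0.914, -0.405], [-1.0, 0.003, -0.005]]
contact_force: [-0.5, 0.6, -0.6]
opening: 0.0
```

```bash
python3 - <<'E'
from h import *
from station import env
s=env.get_state();print(s["ee_pos"].round(1),s["orientation"].round(3).tolist(),s["time_s"])
c=env.capture("wrist");print(c["fovy"],c["cx"],c["cy"],c["mount"].round(3).tolist())
t=env.capture("top")["img"];q=env.capture("scene")["img"]
for n,i in(("scene",q),("top",t)):
  for a,p,l in blobs(mask(i,"yellow"),20): print(n,a,p)
cv2.imwrite("pics/a.png",np.hstack([c["img"][:,100:480],q[120:330,140:360].repeat(2,0).repeat(2,1)[:420]])[:,:,::-1])
E
```

```text
[519.4 -72.  187.2] [[0.005, 0.405, -0.914], [-0.001, -0.914, -0.405], [-1.0, 0.003, -0.005]] 1.9167
65.70646984690485 287.3710724778394 211.39688143818114 [[-0.001, 0.304, -0.953, -69.5], [1.0, -0.0, -0.001, -0.721], [-0.0, -0.953, -0.304, -77.532], [0.0, 0.0, 0.0, 1.0]]
scene 303 [290.07260726 239.53465347]
top 385 [255.4025974  211.76623377]
```

View pics/a.png

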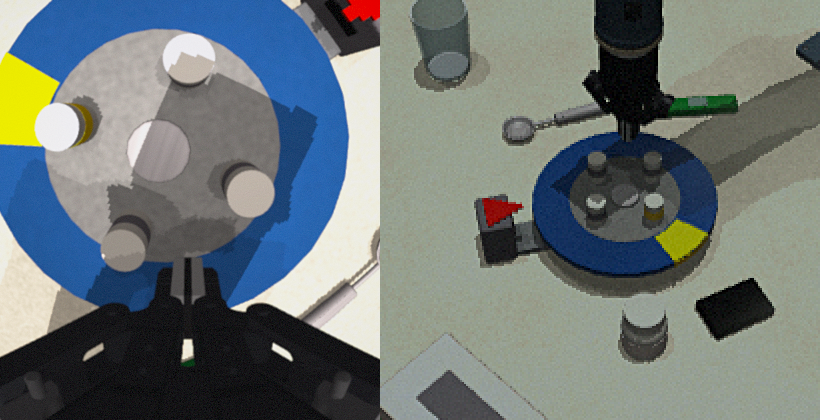

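Emit:
play_rows:
  increments:
    - [0,0.6,0.35,0,0,0,1]
    - [2,0,0,0,0,0,1]
    - [1.8,0,0,0,0,0,1]
    - [0.5,0,0,0,0,0,1]
    - [0,0,0,0,0,0,1]

```text
time_s: 2.48
ee_pos: [521.2, -85.5, 149.1]
orientation: [[0.017, 0.398, -0.917], [-0.004, -0.917, -0.398], [-1.0, 0.01, -0.014]]
contact_force: [0.6, -0.1, 0.0]
opening: 0.4
```

```bash
python3 - <<'E'
from h import *
from station import env
s=env.get_state();print(s["ee_pos"].round(1),s["orientation"].round(3).tolist(),s["contact_force"].round(2))
c=env.capture("wrist")
cv2.imwrite("pics/b.png",c["img"][:,:,::-1])
E
```

```text
[521.2 -85.5 149.1] [[0.017, 0.398, -0.917], [-0.004, -0.917, -0.398], [-1.0, 0.01, -0.014]] [ 0.62 -0.14  0.01]
```

View pics/b.png

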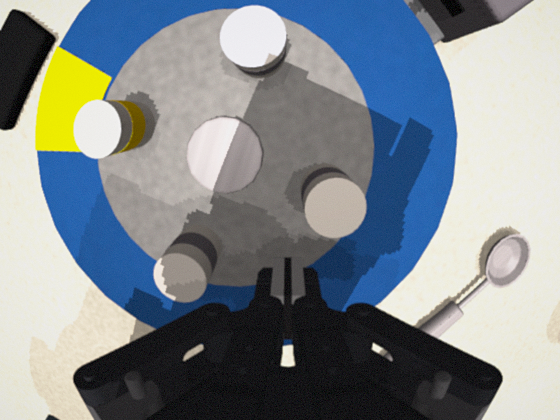

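Emit:
play_rows:
  increments:
    - [0.3,0.1,-0.4,0,0,0,1]
    - [0.3,0.1,-0.5,0,0,0,1]
    - [0,0.1,-0.5,0,0,0,1]
    - [0,0.12,-0.5,0,0,0,1]
    - [0,0.12,-0.55,0,0,0,1]

```text
time_s: 2.95
ee_pos: [548.0, -81.9, 146.6]
orientation: [[0.019, 0.396, -0.918], [-0.005, -0.918, -0.397], [-1.0, 0.012, -0.016]]
contact_force: [-0.4, 0.7, 0.3]
opening: -0.0
```

Emit:
play_rows:
  increments:
    - [0,0.12,-0.65,0,0,0,1]
    - [0,0.1,-0.7,0,0,0,1]
    - [0,0.05,-0.75,0,0,0,1]
    - [0,0,-0.75,0,0,0,1]
    - [-2,0,0.3,0,0,0,1]

```text
time_s: 3.37
ee_pos: [576.8, -71.2, 165.2]
orientation: [[0.018, 0.399, -0.917], [-0.004, -0.917, -0.399], [-1.0, 0.01, -0.015]]
contact_force: [0.0, -0.1, 0.6]
opening: -0.3
```

Emit:
play_rows:
  increments:
    - [-3,0,0.3,0,0,0,1]
    - [-2,0,0,0,0,0,1]
    - [-0.5,0,0,0,0,0,1]
    - [0,0,0,0,0,0,1]
    - [0,0,0,0,0,0,1]

```text
time_s: 3.78
ee_pos: [576.5, -70.2, 224.3]
orientation: [[0.022, 0.401, -0.916], [-0.003, -0.916, -0.401], [-1.0, 0.011, -0.019]]
contact_force: [-0.6, 0.0, -0.3]
opening: -0.0
```

```bash
cat >> h.py <<'E'
C=np.array([559.5,-33.]);PA=np.arctan2(-82,155)
def ang(c):
    b=blobs(mask(c["img"],"yellow"),20)
    if not b: return None
    a,p,l=max(b,key=lambda t:t[0]); w=ray(c,p,52)[0]-C
    return a,np.degrees((np.arctan2(w[1],w[0])-PA)%(2*np.pi)).round(1),np.hypot(*w).round(0)
E
python3 - <<'E'
from h import *
from station import env
print(env.get_state()["ee_pos"].round(1))
for k in range(6):
  for n in("scene","top"):
    t=env.get_state()["time_s"];c=env.capture(n);print(n,t,ang(c))
E
```

```text
[576.5 -70.2 224.3]
scene 3.7833 (np.int32(190), np.float64(233.8), np.float64(108.0))
top 3.8333 None
scene 3.8833 (np.int32(186), np.float64(247.9), np.float64(109.0))
top 3.9333 None
scene 3.9833 (np.int32(162), np.float64(259.7), np.float64(107.0))
top 4.0333 None
scene 4.0833 (np.int32(143), np.float64(275.8), np.float64(107.0))
top 4.1333 None
scene 4.1833 (np.int32(178), np.float64(290.5), np.float64(107.0))
top 4.2333 None
scene 4.2833 (np.int32(233), np.float64(300.3), np.float64(108.0))
top 4.3333 None
```

Emit:
play_rows:
  increments:
    - [0,1.0,1.4,0,0,0,1]
    - [0,1.5,2.0,0,0,0,1]
    - [0,1.3,1.8,0,0,0,1]
    - [0,0.4,0.6,0,0,0,1]
    - [0,0,0,0,0,0,1]

```text
time_s: 4.8
ee_pos: [539.4, -132.3, 223.3]
orientation: [[0.022, 0.404, -0.915], [-0.002, -0.915, -0.404], [-1.0, 0.01, -0.019]]
contact_force: [-0.0, 0.7, -0.3]
opening: -0.3
```

Emit:
play_rows:
  increments:
    - [1,0,0,0,0,0,1]
    - [2,0,0,0,0,0,1]
    - [2,0,0,0,0,0,1]
    - [0.8,0,0,0,0,0,1]
    - [0,0,0,0,0,0,1]

```text
time_s: 5.22
ee_pos: [544.3, -128.1, 162.7]
orientation: [[0.027, 0.406, -0.913], [0.0, -0.914, -0.406], [-1.0, 0.011, -0.025]]
contact_force: [-0.0, 0.0, 0.4]
opening: -0.1
```

Emit:
play_rows:
  increments:
    - [0,0.9,0.6,0,0,0,1]
    - [0,0,0,0,0,0,1]
    - [0,0,0,0,0,0,1]
    - [0,0,0,0,0,0,1]
    - [1.5,0,0,0,0,0,1]

```text
time_s: 5.63
ee_pos: [545.7, -138.5, 150.9]
orientation: [[0.033, 0.408, -0.912], [0.0, -0.913, -0.408], [-0.999, 0.013, -0.03]]
contact_force: [0.3, 0.5, -0.9]
opening: -0.0
```

```bash
python3 - <<'E'
from h import *
from station import env
s=env.get_state();print(s["ee_pos"].round(1),s["time_s"])
for k in range(8):
    s=env.get_state();t=s["time_s"];c=env.capture("scene");print(t,ang(c),s["ee_pos"].round(1),s["contact_force"].round(1))
cv2.imwrite("pics/c.png",c["img"][:,:,::-1])
E
```

```text
[ 545.7 -138.5  150.9] 5.6333
5.6333 (np.int32(321), np.float64(103.4), np.float64(107.0)) [ 545.7 -138.5  150.9] [ 0.3  0.5 -0.9]
5.6833 (np.int32(312), np.float64(109.5), np.float64(106.0)) [ 544.3 -138.2  147.4] [ 0.2  0.5 -1.4]
5.7333 (np.int32(310), np.float64(115.3), np.float64(106.0)) [ 543.7 -138.   147.8] [-0.4  1.  -0.2]
5.7833 (np.int32(303), np.float64(121.5), np.float64(106.0)) [ 543.8 -138.   148.3] [-0.7 -0.4  0.7]
5.8333 (np.int32(299), np.float64(127.4), np.float64(105.0)) [ 544.1 -138.   148.7] [ 0.6 -0.3  0.5]
5.8833 (np.int32(295), np.float64(133.4), np.float64(106.0)) [ 544.3 -138.   148.9] [0.5 0.7 0.7]
5.9333 (np.int32(296), np.float64(139.3), np.float64(105.0)) [ 544.3 -138.1  149. ] [0.8 0.6 0.6]
5.9833 (np.int32(294), np.float64(145.0), np.float64(105.0)) [ 544.4 -138.1  149. ] [ 0.1 -0.1  0.3]
```

View pics/c.png

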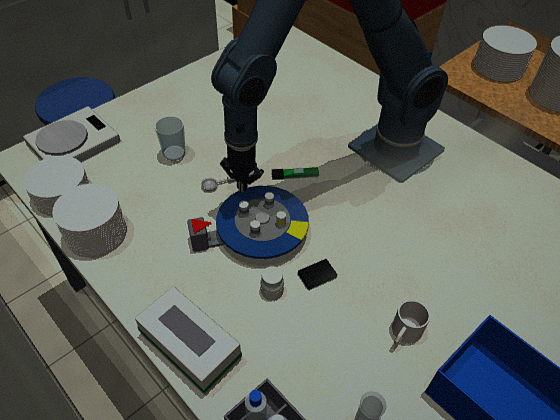

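Emit:
play_rows:
  increments:
    - [0.7,0,0,0,0,0,1]
    - [0.7,0,0,0,0,0,1]
    - [0,0,0,0,0,0,1]
    - [0,0,0,0,0,0,1]
    - [0,0,0,0,0,0,1]

```text
time_s: 6.45
ee_pos: [545.0, -138.0, 134.0]
orientation: [[0.029, 0.408, -0.912], [0.001, -0.913, -0.409], [-1.0, 0.011, -0.027]]
contact_force: [-0.1, 0.0, -0.1]
opening: 0.1
```

```bash
python3 - <<'E'
from h import *
from station import env
for k in range(4):
    s=env.get_state();t=s["time_s"];c=env.capture("scene");print(t,ang(c),s["ee_pos"].round(1),s["contact_force"].round(1))
E
```

```text
6.45 (np.int32(247), np.float64(199.6), np.float64(105.0)) [ 545. -138.  134.] [-0.1  0.  -0.1]
6.5 (np.int32(236), np.float64(204.9), np.float64(105.0)) [ 545.  -138.   134.1] [-0.2  0.5  0.5]
6.55 (np.int32(227), np.float64(210.6), np.float64(106.0)) [ 545.1 -138.   134.2] [-0.7  0.6  0.1]
6.6 (np.int32(220), np.float64(216.1), np.float64(106.0)) [ 545.1 -138.1  134.3] [ 0.5 -0.2  0. ]
```

Emit:
play_rows:
  increments:
    - [0,0,0,0,0,0,1]
    - [0,0,0,0,0,0,1]
    - [0,0,0,0,0,0,1]
    - [0,0,0,0,0,0,1]
    - [0,0,0,0,0,0,1]

```text
time_s: 7.07
ee_pos: [545.4, -138.2, 134.9]
orientation: [[0.031, 0.408, -0.912], [0.0, -0.913, -0.408], [-1.0, 0.012, -0.029]]
contact_force: [0.5, -0.1, 1.0]
opening: -0.0
```

Emit:
play_rows:
  increments:
    - [0,0,0,0,0,0,1]
    - [0,0,0,0,0,0,1]
    - [0,0,0,0,0,0,1]
    - [0,0,0,0,0,0,1]
    - [0,0,0,0,0,0,1]

```text
time_s: 7.48
ee_pos: [545.4, -138.2, 135.0]
orientation: [[0.031, 0.408, -0.912], [0.0, -0.913, -0.408], [-1.0, 0.012, -0.029]]
contact_force: [-0.3, -0.6, -1.1]
opening: 0.0
```

```bash
python3 - <<'E'
from h import *
from station import env
for k in range(2):
    s=env.get_state();t=s["time_s"];c=env.capture("scene");print(t,ang(c),s["ee_pos"].round(1),s["contact_force"].round(1))
E
```

```text
7.4833 (np.int32(258), np.float64(316.4), np.float64(107.0)) [ 545.4 -138.2  135. ] [-0.3 -0.6 -1.1]
7.5333 (np.int32(263), np.float64(321.6), np.float64(106.0)) [ 545.4 -138.2  135. ] [-0.1  0.4  0.7]
```

Emit:
play_rows:
  increments:
    - [0,0,0,0,0,0,1]
    - [0,0,0,0,0,0,1]
    - [1.5,0,0,0,0,0,1]
    - [0.3,0,0,0,0,0,1]
    - [0.2,0,0,0,0,0,1]

```text
time_s: 8.0
ee_pos: [548.3, -138.7, 116.7]
orientation: [[0.037, 0.408, -0.912], [-0.001, -0.913, -0.408], [-0.999, 0.016, -0.034]]
contact_force: [-0.4, 0.0, 11.1]
opening: -0.4
```

```bash
python3 - <<'E'
from h import *
from station import env
for k in range(4):
    s=env.get_state();t=s["time_s"];c=env.capture("scene");print(t,ang(c),s["ee_pos"].round(1),s["contact_force"].round(1))
cv2.imwrite("pics/d.png",cv2.resize(c["img"][150:290,160:340,::-1],None,fx=4,fy=4))
E
```

```text
8.0 (np.int32(283), np.float64(355.9), np.float64(107.0)) [ 548.3 -138.7  116.7] [-0.4  0.  11.1]
8.05 (np.int32(283), np.float64(355.9), np.float64(107.0)) [ 548.2 -138.7  116.5] [-0.4 -0.1 11.4]
8.1 (np.int32(283), np.float64(355.7), np.float64(107.0)) [ 548.2 -138.7  116.8] [ 0.4  0.1 10.4]
8.15 (np.int32(281), np.float64(355.8), np.float64(107.0)) [ 548.3 -138.7  117. ] [-0.1 -1.2 10.6]
```

View pics/d.png

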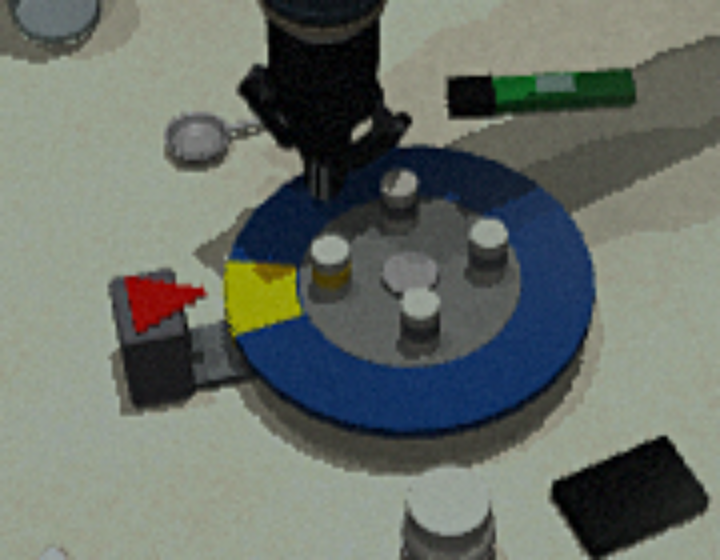

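```bash
python3 - <<'E'
from station import env
print(env.finish_job()); s=env.get_state();print(s["time_s"],s["contact_force"].round(1),s["ee_pos"].round(1))
E
```

```text
the job is handed in; nothing more can be done
None
the job is handed in; nothing more can be done
```

The carousel was flicked, spun freely past the pointer once, and was then stopped on its second pass with the pointer in the yellow field. The job is handed in, and no verdict was reported.

- **Flick:** The closed fingertips pushed one of the white pots anticlockwise. The disc then turned at about 2.3 rad/s, slowing to 2.0 rad/s. It spun untouched for well over 0.5 s after the yellow field first passed the pointer.
- **Stop:** One touch on the outer band stopped the disc on the second pass, at about 8 s. The last four camera readings were steady at 355.7 to 355.9 degrees, about 4 degrees short of centre and within the 15 allowed. The fingertip was pressing with about 10.6 N.
- **Surroundings:** Nothing looked moved in the last crop. It covers the spoon, pen, jar and power bank, and only the edge of the beaker. The mug was not in it, but the arm never went near it.
- **Not checked:** I could not read the force or pose after handing in, because the robot no longer answered by then. No check failed or disagreed.

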